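# Bring the yellow-lidded paint jar to the front of the carousel and hold it there

## Robot

A 6-joint arm with a two-finger parallel gripper is mounted at the origin on the work surface. World frame = base frame: x ahead of the robot, y to its left, z up, the work surface at z = 0. Lengths are in m, angles in rad, forces in N, time in s.
With the tool pointing down it reaches from about 0.35 to 0.775 m from the base axis. Payload 5.5 kg.
Tool frame: the origin (TCP) lies at the very end of the fingers, on their centre line; the grasp point (between the pads) lies 19 mm behind it; z points along the fingers, y is the line along which they close (so a half turn about z gives the same grasp; the last joint's range is limited). The gripper opens to 85 mm and grips with 20 to 120 N. Pads are 22 mm wide; open, the fingers measure 114 mm over their backs; the gripper's body (76 mm by 85 mm) begins 54 mm behind the grasp point. The pads swing forward as they close: fully open they stand 13 mm farther back than shut.
Start: joints at [1.199, 0.313, 0.046, 1.304, 0, 1.431], TCP at [0.132, 0.56, 0.231] pointing down, gripper open.
Joint ranges: [-2.76, 2.76], [-0.86, 1.69], [-1.03, 1.26], [-2.2, 2.34], [-1.47, 1.5], [-3.14, 3.14]. Speed limits (rad/s): [2.57, 2.57, 3.14, 3.14, 3.14, 3.14].

## Interface

Orientations are given as a unit quaternion [w, x, y, z].
In Python, from workcell import env, cams, ticket, spotter gives the robot as it stands.
- The arm moves only by the tool jog_arm, never from a script. Its argument "increments" is a list that holds one entry, the list of rows, each a list of 7 numbers: the shift along the tool's x, y, z in units of 0.25 m (1.0 is 0.25 m), then the turn, a rotation vector about the tool's x, y, z in units of 180 degrees (1.0 is 180 degrees), then the closure in counts, from 0 (fully open) to 255 (shut). A call has 1 to 20 rows; each row shifts and turns the commanded pose from where the row before left it, along the tool's axes as they then stand; what a row does not reach is not made up. A row lasts 1/10 s, in which the tool goes at most 50 mm and 8.59 degrees, less where a joint would pass 70% of its speed; a pose out of reach is approached as far as the arm can. A call with a number of a shift or a turn outside -1 to 1 is refused whole. A call with a gripper value outside its range is refused whole. The fingers move at their own pace and stop on an object; "force" is the grip in N (left out, the last holds). Time passes only in rows, so rows that do not move let the fingers close. It gives the time, the measured TCP pose, the force, the opening and the grip force at its end, in the units of the state.
- env.get_state(): the state, without advancing time (a new reading comes with each control period).
- cams.read_camera(name): name is "side" or "top" or "wrist"; returns a dict with "pixels" (400x640x3 uint8, red, green, blue), "fx", "fy", "cx", "cy" (pixels), "xyz" and "attitude" of the camera in the world; the wrist camera has in their place "mount" (4x4, takes a point from camera to tool coordinates, whose origin is the TCP and whose axes are the flange's). Camera axes: x right, y down, z forward; pixel columns grow to the right and rows downward; lengths in m; the calibration is good to about 2 mm. A picture is of the moment at which its call begins: read the wrist's pose just before it. There is no depth.
- ticket.hand_in(): hands the job in; it is judged then, once.
Trained networks look in the newest picture that a camera, given by its name, has taken for a name from the list of things; names that differ only in an ending like _2 or _b are one class to them, and where a whole thing is asked for, a point or a joint stands for the part that bears it (a point fixed in the world has none). Each returns a list of dicts, best first, with "conf" (0 to 1); they miss things now and then, are a little off and sometimes report something else, mostly with a low value. They report only what shows in the picture. A call takes as long as a camera call.
- spotter.find_in(target, camera): "uv" ([column, row] in pixels, amid what is visible of it).
- spotter.cut_out(target, camera): "region" (400x640 bool, what is visible of it) and "uv" ([column, row] in pixels, amid what is visible of it).
- spotter.landmark_of(target, camera): "uv" ([column, row] in pixels: a listed point, or the origin of a listed thing).
The state is a dict: "clock": time; "joint_pos": joint angles; "qvel": joint speeds; "tau": joint torques, N m; "tcp_pos": TCP position; "orientation": TCP orientation; "wrist_force": force on the tool from outside, world axes, zero at the start; "ft_torque": the same for the moment, N m; "finger_gap": finger opening in m; "grip_force": force on a finger pad.
Only numpy, scipy, OpenCV 4.12 (cv2) and the standard library are available. Lean on these libraries where they do the work, as an engineer would, in place of code of your own. Each camera call takes 0.05 s, during which the arm holds its last target. There are 200 camera calls.

## Task

Turn the paint-jar carousel by the black knob on its post, gently and without spinning it, until the jar with the yellow lid stands squarely at the red pointer that marks the carousel's front. Then hold the carousel still for the child who will take the jar: finish with the gripper still closed firmly on the knob and the jar at the pointer. Leave the other things on the table where they stand.

Things in the scene. Friction and masses are not known exactly. Their poses are not given: they have to be found in the camera images.
- base: Fixed base of the paint-jar carousel: grey disc 250 mm across, 18 mm thick, standing on the table and not movable. Origin: centre of its underside, on the carousel's vertical turning axis. Its +x axis points along the flat red pointer that sticks out of the base from under the wheel; this side is the carousel's front. The whole carousel reaches 145 mm from the axis (the pointer 217 mm).
- pointer (a point): Tip region of the red pointer, 34 mm wide and 12 mm high, 205 mm from the axis along the base's +x, on its top face.
- wheel (a joint): Turning angle of the carousel wheel on its base in rad, counter-clockwise from above positive, no end stops within two turns either way. 0 (or any whole number of turns) = the yellow-lidded jar exactly at the red pointer. Plain friction of about 0.06 N m and a little drag, no spring and no detents: it stays where it is left.
- marked_jar (a point): Centre of the lid top of the marked jar: the only one with a yellow lid and a yellow band around it (the five others have white lids). 105 mm from the axis, 121 mm above the table. The six jars, 58 mm across, are clipped evenly into the wheel, a wooden disc 290 mm across (1.3 kg in all) with its top 31 mm above the table.
- knob_grip (a point): Grip point in the black bar-shaped knob on top of the carousel's central post (post 18 mm across). The bar is 70 mm long along this point's x axis, 18 mm wide along its y axis, 36 mm high; the point lies on the turning axis 202 mm above the table, 14 mm below the bar's top (216 mm). The knob is fixed to the wheel; its x axis points towards the yellow-lidded jar.
- pig: Bystander: papier-mache piggy bank, white with ochre tape, 200 mm long, 156 mm wide, 190 mm high. Origin under its centre.
- tape: Bystander: roll of ochre packing tape lying flat, 100 mm across, 48 mm high, close beside the carousel. Origin: centre of its underside.
- glue: Bystander: white glue bottle with black cap, 60 mm across, 155 mm high, close beside the carousel. Origin: centre of its underside.
- jug: Bystander: closed glass jar of water-clear glass with steel lid, 96 mm across, 190 mm high. Origin: centre of its underside.
- cup: Bystander: white plastic cup, 72 mm across, 85 mm high. Origin: centre of its underside.
- phone: Bystander: black phone lying flat, 150 x 72 x 9 mm. Origin: centre of its underside.

How it is judged:
By the outcome, as a careful person would: the job done as asked, in the order asked, and still so for the second after the job is handed in, while the arm keeps its last pose, push and grip.
It also fails if it takes over 51 s, if anything falls off the work surface, if the arm or the gripper's body presses on something with over 40 N, if the wrist force passes 120 N, or if a joint passes its speed limit or range.

## Working session

There is one attempt and no reset: what is moved stays moved. The work goes in short steps, Python scripts to look and compute and a tool call to move; the robot and the scene stay as the last step left them, time stands still between calls to the robot, and variables do not carry over. Pictures are saved under pics/ and viewed, at most 10 in all, crops included, and the job is handed in when it is done.

Besides the shell and the picture viewer there is one more tool, called in YAML: its name, and indented under it one key for each argument. jog_arm: Moves the arm, as the interface text tells. Shifts and turns lie within -1 to 1; 1 stands for 0.25 m of shift or 180 degrees of turn. Its arguments: {"type":"object","properties":{"increments":{"type":"array"},"force":{"type":"number"}},"required":["increments"]}

```bash
mkdir -p pics
cat > h.py <<'E'
import numpy as np, cv2
from scipy.spatial.transform import Rotation as R
from workcell import env, cams, ticket, spotter
def rot(a):
    a=np.array(a,float)
    if a.shape==(3,3): return a
    return R.from_quat(a,scalar_first=True).as_matrix()
def cam(n):
    s=env.get_state(); c=cams.read_camera(n)
    if 'mount' in c:
        T=np.eye(4);T[:3,:3]=rot(s['orientation']);T[:3,3]=s['tcp_pos'];M=T@np.array(c['mount'])
        c['R'],c['p']=M[:3,:3],M[:3,3]
    else: c['R'],c['p']=rot(c['attitude']),np.array(c['xyz'])
    return c
def at_z(c,uv,z):
    d=c['R']@np.array([(uv[0]-c['cx'])/c['fx'],(uv[1]-c['cy'])/c['fy'],1])
    return c['p']+d*(z-c['p'][2])/d[2]
def proj(c,P):
    q=c['R'].T@(np.array(P)-c['p']); return [c['fx']*q[0]/q[2]+c['cx'],c['fy']*q[1]/q[2]+c['cy']]
E
python3 - <<'E'
from h import *
print(env.get_state())
ims=[]
for n in ['top','side']:
    c=cam(n); print(n,c['p'],c['attitude'])
    cv2.imwrite(f'pics/{n}0.png',c['pixels'][:,:,::-1])
    for t,z in [('base',0),('pointer',.012),('marked_jar',.121),('knob_grip',.202),('pig',0),('tape',0),('glue',0),('jug',0),('cup',0),('phone',0)]:
        r=spotter.landmark_of(t,n)
        print(t,[(np.round(x['uv']),round(x['conf'],2),at_z(c,x['uv'],z).round(3)) for x in r[:2]])
E
```

```text
{'clock': 0.0, 'joint_pos': array([ 1.19938830e+00,  3.14023337e-01,  4.49645415e-02,  1.30358264e+00,
       -6.05213133e-07,  1.43118306e+00]), 'qvel': array([ 3.19840054e-03, -3.16218485e-05,  7.26949113e-04,  2.03124174e-04,
       -9.72879403e-04,  1.90582529e-03]), 'tau': array([ 9.62009690e-04, -4.80624390e+01,  2.98532152e+01,  1.90689712e-02,
        2.26275738e-04,  4.58361328e-06]), 'tcp_pos': array([0.1319215 , 0.55913751, 0.23038991]), 'orientation': array([-2.32872615e-04,  1.15638043e-01,  9.93290991e-01, -8.92677464e-04]), 'wrist_force': array([ 0.27777263,  0.02716504, -0.44339574]), 'ft_torque': array([-0.02794627,  0.01806538, -0.01988729]), 'grip_force': 0.0, 'finger_gap': 0.08525688906798917}
top [ 0.30418085 -0.01140458  1.41582691] [-0.06478574  0.70571033 -0.7017365   0.07308639]
base [(array([335., 202.]), 0.73, array([ 0.572, -0.096,  0.   ]))]
pointer [(array([327., 142.]), 0.62, array([ 0.784, -0.069,  0.012])), (array([452., 275.]), 0.62, array([ 0.331, -0.478,  0.012]))]
marked_jar [(array([308., 180.]), 0.95, array([ 0.619, -0.006,  0.121])), (array([33
[... 668 characters left out ...]
, -0.101,  0.   ]))]
pointer [(array([368., 202.]), 0.68, array([ 0.764, -0.081,  0.012])), (array([340., 230.]), 0.46, array([ 0.555, -0.103,  0.012]))]
marked_jar [(array([332., 191.]), 0.82, array([ 0.612, -0.007,  0.121]))]
knob_grip [(array([338., 186.]), 0.56, array([ 0.569, -0.079,  0.202]))]
pig [(array([438., 301.]), 0.68, array([ 0.523, -0.541,  0.   ]))]
tape [(array([285., 214.]), 0.94, array([0.489, 0.138, 0.   ]))]
glue [(array([392., 253.]), 0.89, array([ 0.598, -0.312,  0.   ]))]
jug [(array([234., 177.]), 0.82, array([0.508, 0.515, 0.   ]))]
cup [(array([214., 198.]), 0.58, array([ 0.357,  0.452, -0.   ]))]
phone [(array([392., 331.]), 0.59, array([ 0.337, -0.492,  0.   ]))]
```

Run:
```python
import cv2
a=cv2.imread('pics/top0.png')[90:290,220:440]; b=cv2.imread('pics/side0.png')[130:310,230:450]
cv2.imwrite('pics/a.png',cv2.resize(a,None,fx=2.9,fy=2.9,interpolation=cv2.INTER_CUBIC))
cv2.imwrite('pics/b.png',cv2.resize(b,None,fx=3,fy=3,interpolation=cv2.INTER_CUBIC))
```

```text
(no output)
```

View pics/a.png

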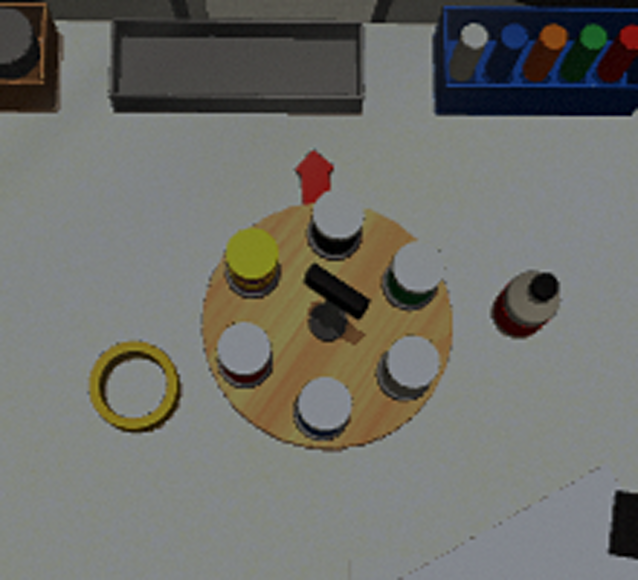

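View pics/side0.png

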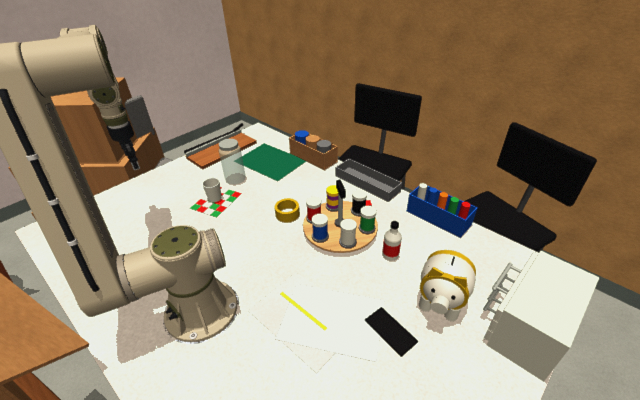

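The top view (crop) shows the yellow lid at full-image (307,177), to the left of the red pointer at (328,150), and the black knob at (336,190). The side view shows clear space around the knob. Next I refine the axis and angles by colour.

```bash
cat >> h.py <<'E'
from scipy.optimize import least_squares
def blob(m,near,rad=45):
    n,l,s,cc=cv2.connectedComponentsWithStats(m.astype(np.uint8))
    k=[i for i in range(1,n) if np.hypot(*(cc[i]-near))<rad]
    k=max(k,key=lambda i:s[i,4]); return l==k
def measure(n='top',C=(.573,-.09)):
    c=cam(n); p=c['pixels']; hsv=cv2.cvtColor(p,cv2.COLOR_RGB2HSV); H,S,V=[hsv[:,:,i] for i in range(3)]
    red=((H<6)|(H>174))&(S>150)&(V>60)
    rp=blob(red,np.array(proj(c,[C[0]+.19,C[1]+.01,.012])),25)
    v,u=np.nonzero(rp); P=np.array([at_z(c,x,.012)[:2] for x in zip(u,v)])
    wood=(H>8)&(H<22)&(S>60)&(V>90)
    w=blob(wood,np.array(proj(c,[*C,.031])),30)
    hull=cv2.convexHull(np.argwhere(w)[:,::-1].astype(np.int32))[:,0]
    Q=np.array([at_z(c,x,.031)[:2] for x in hull])
    f=least_squares(lambda q:np.hypot(*(Q-q[:2]).T)-.145,[*C],loss='soft_l1',f_scale=.002)
    yel=(H>=23)&(H<33)&(S>150)
    # lid top: brightest yellow
    yb=blob(yel,np.array(proj(c,[.62,-.006,.115])),60)
    v,u=np.nonzero(yb); Y=at_z(c,[u.mean(),v.mean()],.121)[:2]
    return c,P,f.x,np.abs(f.fun).mean(),Y,(len(P),len(Q),len(u))
E
python3 - <<'E'
from h import *
c,P,C,e,Y,n=measure()
print('axis',C,e,n,'P',P.mean(0),'Y',Y)
a=lambda d:np.degrees(np.arctan2(d[1],d[0]))
for ax in [C,np.array([.577,-.089])]:
    print('ptr',a(P.mean(0)-ax),np.linalg.norm(P.mean(0)-ax),'yel',a(Y-ax),np.linalg.norm(Y-ax))
# lids and knob
p=c['pixels']; K=p.max(2)<35
k=blob(K,np.array([336,190]),12); v,u=np.nonzero(k); pts=np.array([at_z(c,x,.216)[:2] for x in zip(u,v)])
print('knob rect',len(u),cv2.minAreaRect(pts.astype(np.float32)*1000))
w=(p.min(2)>110)
print(spotter.landmark_of('knob_grip','top')[0])
E
```

```text
axis [ 0.59101059 -0.04898185] 0.014093215686825377 (144, 11, 256) P [ 0.75197577 -0.07311704] Y [ 6.29004265e-01 -5.43436553e-04]
ptr -8.527425587893656 0.1627645413834738 yel 51.89040387313102 0.06156134559331441
ptr 5.186659237303455 0.1756951608687627 yel 59.54841586441864 0.1026109508376771
knob rect 266 ((556.8958740234375, -78.29180908203125), (68.68230438232422, 48.386295318603516), 55.843135833740234)
{'uv': [333.5, 189.6], 'conf': 0.73}
```

```bash
sed -i 's/wood=.*/wood=(H>6)\&(H<24)\&(S>50)\&(V>50); wood=cv2.morphologyEx(wood.astype(np.uint8),cv2.MORPH_OPEN,np.ones((2,2)))/' h.py
python3 - <<'E'
from h import *
c,P,C,e,Y,n=measure()
p=c['pixels'];hsv=cv2.cvtColor(p,cv2.COLOR_RGB2HSV); print(hsv[230,330],hsv[235,325],hsv[218,345],hsv[177,307],p[183,338],p[202,333])
print('axis',C,e,n,'P',P.mean(0),'Y',Y)
a=lambda d:np.degrees(np.arctan2(d[1],d[0]))
print('ptr',a(P.mean(0)-C),np.linalg.norm(P.mean(0)-C),'yel',a(Y-C),np.linalg.norm(Y-C))
m=cv2.minEnclosingCircle
K=p.max(2)<30
k=blob(K,np.array([336,190]),10); v,u=np.nonzero(k); pts=np.array([at_z(c,x,.216)[:2] for x in zip(u,v)])
print('knob rect',len(u),cv2.minAreaRect(pts.astype(np.float32)*1000))
s=env.get_state();
for n in ['knob_grip','base']: print(n,spotter.landmark_of(n,'top')[0])
E
```

```text
[108  18 140] [38 22 92] [ 23 121 129] [ 31 194 134] [130 106  63] [29 28 25]
axis [ 0.56635131 -0.088812  ] 0.00154394286656774 (144, 25, 289) P [ 0.75197577 -0.07311704] Y [0.48376699 0.12363708]
ptr 4.832989860144176 0.18628680444253476 yel 111.24236076719107 0.2279359100112168
knob rect 256 ((557.573974609375, -78.75189208984375), (68.68230438232422, 46.74740982055664), 55.843135833740234)
knob_grip {'uv': [334.9, 190.7], 'conf': 0.8}
base {'uv': [333.9, 202.9], 'conf': 0.57}
```

jog_arm:
  increments:
    - [[-0.1345, -0.125, -0.0306, 0, 0, 0, 0], [-0.1345, -0.125, -0.0306, 0, 0, 0, 0], [-0.1345, -0.125, -0.0306, 0, 0, 0, 0], [-0.1345, -0.125, -0.0306, 0, 0, 0, 0], [-0.1345, -0.125, -0.0306, 0, 0, 0, 0], [-0.1345, -0.125, -0.0306, 0, 0, 0, 0], [-0.1345, -0.125, -0.0306, 0, 0, 0, 0], [-0.1345, -0.125, -0.0306, 0, 0, 0, 0], [-0.1345, -0.125, -0.0306, 0, 0, 0, 0], [-0.1345, -0.125, -0.0306, 0, 0, 0, 0], [-0.1345, -0.125, -0.0306, 0, 0, 0, 0], [-0.1345, -0.125, -0.0306, 0, 0, 0, 0], [-0.1345, -0.125, -0.0306, 0, 0, 0, 0], [-0.1345, -0.125, -0.0306, 0, 0, 0, 0], [-0.1345, -0.125, -0.0306, 0, 0, 0, 0], [-0.1345, -0.125, -0.0306, 0, 0, 0, 0], [-0.1345, -0.125, -0.0306, 0, 0, 0, 0], [0, 0, 0, 0, 0, 0, 0]]

```text
clock: 3.15
tcp_pos: [0.5692, -0.0936, 0.3598]
orientation: [0.0, 0.118, 0.993, -0.001]
wrist_force: [0.3, 0.4, 0.5]
finger_gap: 0.0855
grip_force: 0.0
```

jog_arm:
  increments:
    - [[0, 0, 0, 0, 0, -0.0437, 0], [0, 0, 0, 0, 0, -0.0437, 0], [0, 0, 0, 0, 0, -0.0437, 0], [0, 0, 0, 0, 0, -0.0437, 0], [0, 0, 0, 0, 0, -0.0437, 0], [0, 0, 0, 0, 0, -0.0437, 0], [0, 0, 0, 0, 0, -0.0437, 0], [0, 0, 0, 0, 0, -0.0437, 0], [0, 0, 0, 0, 0, -0.0437, 0], [0, 0, 0, 0, 0, 0, 0], [0, 0, 0, 0, 0, 0, 0]]

```text
clock: 4.25
tcp_pos: [0.5662, -0.0883, 0.3614]
orientation: [0.0, -0.48, 0.877, 0.0]
wrist_force: [0.7, -0.0, 0.9]
finger_gap: 0.0855
grip_force: 0.0
```

Run:
```python
from h import *
c=cam('wrist'); cv2.imwrite('pics/w1.png',c['pixels'][:,:,::-1])
s=env.get_state(); print(s['clock'],s['tcp_pos'],s['orientation'],s['joint_pos'])
for t,z in [('base',0),('pointer',.012),('marked_jar',.121),('knob_grip',.202)]:
    print(t,[(np.round(x['uv']),round(x['conf'],2),at_z(c,x['uv'],z).round(3)) for x in spotter.landmark_of(t,'wrist')[:2]])
```

```text
4.3 [ 0.56624494 -0.08842176  0.3613865 ] [ 4.69478405e-05 -4.79973200e-01  8.77283149e-01  3.42504061e-05] [-2.95011775e-01  3.16331438e-01  3.66616792e-01  1.62106490e+00
  1.15009479e-04 -1.29626010e+00]
base [(array([315., 159.]), 0.72, array([ 0.566, -0.089,  0.   ]))]
pointer [(array([228., 228.]), 0.79, array([ 0.774, -0.071,  0.012]))]
marked_jar [(array([313., 247.]), 0.55, array([0.631, 0.005, 0.121]))]
knob_grip [(array([312., 191.]), 0.71, array([ 0.572, -0.087,  0.202]))]
```

View pics/w1.png

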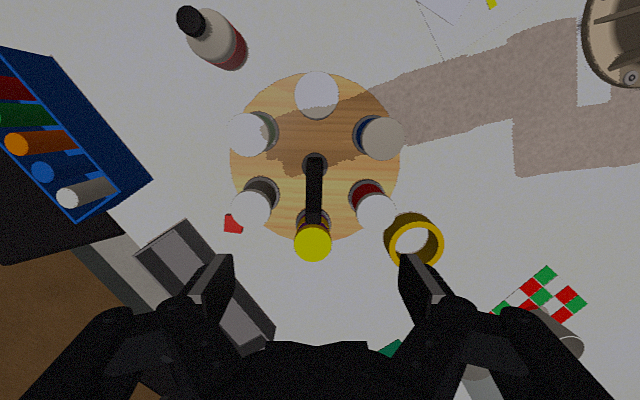

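The wrist view shows the knob nearly vertical in the image (315,160)–(313,225), the yellow lid at (313,242) and the red pointer tip at (232,223). The fingers straddle the knob symmetrically. Now refining angles from colour.

```bash
cat >> h.py <<'E'
def wr(c,A,tip=None):
    """yellow, knob and pointer angle (deg) about axis A, from wrist picture"""
    p=c['pixels']; hsv=cv2.cvtColor(p,cv2.COLOR_RGB2HSV); H,S,V=[hsv[:,:,i].astype(int) for i in range(3)]
    return p,H,S,V
E
python3 - <<'E'
from h import *
c=cam('wrist'); p,H,S,V=wr(c,None); A=np.array([.566,-.089])
a=lambda d:np.degrees(np.arctan2(d[1],d[0]))
y=blob((H>25)&(H<33)&(S>200)&(V>150),np.array([313,243]),15); v,u=np.nonzero(y)
(cx,cy),r=cv2.minEnclosingCircle(np.argwhere(y)[:,::-1].astype(np.float32)); Y=at_z(c,[cx,cy],.121)[:2]
print('lid',cx,cy,r,len(u),u.mean(),v.mean(),Y,a(Y-A),np.linalg.norm(Y-A), 'at axis pix',proj(c,[*A,.121]))
k=blob((V<45),np.array([314,190]),15)
pts=np.array([at_z(c,x,.216)[:2] for x in np.argwhere(k)[:,::-1]],np.float32)*1000
print('knob',k.sum(),cv2.minAreaRect(pts),cv2.minAreaRect(np.argwhere(k)[:,::-1].astype(np.float32)))
t=blob(((H<6)|(H>174))&(S>130)&(V>60),np.array([232,224]),15)
hp=cv2.convexHull(np.argwhere(t)[:,::-1].astype(np.int32))[:,0]
print('ptr',t.sum(),[tuple((at_z(c,x,.012)[:2]-A).round(4)) for x in hp])
m=cv2.morphologyEx(((H>6)&(H<24)&(S>50)&(V>50)).astype(np.uint8),cv2.MORPH_OPEN,np.ones((3,3)))
w=blob(m,np.array([315,160]),30); h=cv2.convexHull(np.argwhere(w)[:,::-1].astype(np.int32))[:,0]
Q=np.array([at_z(c,x,.031)[:2] for x in h]); f=least_squares(lambda q:np.hypot(*(Q-q[:2]).T)-.145,A,loss='soft_l1',f_scale=.001)
print('axis',f.x,np.median(abs(f.fun)))
E
```

```text
lid 312.1739196777344 244.95652770996094 18.279016494750977 981 312.3098878695209 244.30581039755353 [0.62948182 0.00101137] 54.806041950433844 0.11014530452178253 at axis pix [np.float64(315.63017475967666), np.float64(172.57028820266902)]
knob 1089 ((568.6526489257812, -88.46488952636719), (74.16461181640625, 21.00234603881836), 53.179412841796875) ((313.60504150390625, 190.291748046875), (20.14138412475586, 67.6144027709961), 4.969740867614746)
ptr 240 [(np.float64(0.1859), np.float64(0.0327)), (np.float64(0.1924), np.float64(0.0382)), (np.float64(0.1953), np.float64(0.0389)), (np.float64(0.1969), np.float64(0.0378)), (np.float64(0.2168), np.float64(0.0203)), (np.float64(0.2171), np.float64(0.0177)), (np.float64(0.2121), np.float64(0.0112)), (np.float64(0.1969), np.float64(-0.0052)), (np.float64(0.1941), np.float64(-0.0058)), (np.float64(0.1878), np.float64(-0.0018)), (np.float64(0.1875), np.float64(0.0008)), (np.float64(0.1847), np.float64(0.0311))]
axis [ 0.57051583 -0.08502928] 0.00035039451856688775
```

jog_arm:
  increments:
    - [[-0.0156, -0.008, 0.1, 0, 0, 0.01, 0], [0, 0, 0.12, 0, 0, 0, 0], [0, 0, 0.12, 0, 0, 0, 0], [0, 0, 0.12, 0, 0, 0, 0], [0, 0, 0.1, 0, 0, 0, 0], [0, 0, 0.08, 0, 0, 0, 0], [0, 0, 0.06, 0, 0, 0, 0], [0, 0, 0.013, 0, 0, 0, 0], [0, 0, 0, 0, 0, 0, 0], [0, 0, 0, 0, 0, 0, 0]]

```text
clock: 5.55
tcp_pos: [0.5708, -0.0867, 0.1841]
orientation: [0.001, -0.467, 0.884, -0.0]
wrist_force: [0.4, 1.2, 0.2]
finger_gap: 0.0854
grip_force: 0.0
```

Run:
```python
from h import *
c=cam('wrist'); cv2.imwrite('pics/w2.png',c['pixels'][:,:,::-1]); s=env.get_state(); print(s['clock'],s['tcp_pos'],s['orientation'])
```

```text
5.6 [ 0.57091148 -0.08672965  0.18427503] [ 7.43445228e-04 -4.67181179e-01  8.84161050e-01 -6.56841448e-04]
```

View pics/w2.png

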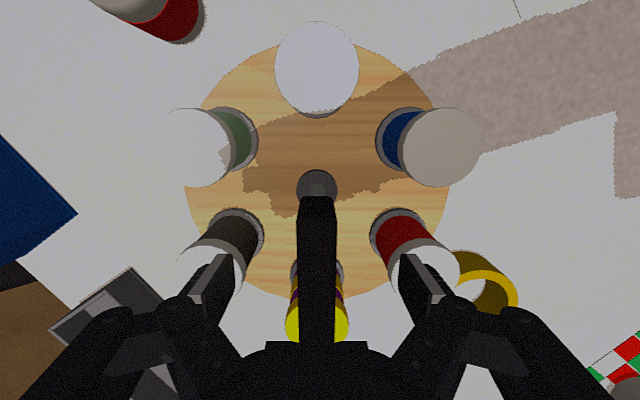

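The knob sits centred between the fingers (column 318, with the pads near 235 and 402), with its bar parallel to the pads. Closing now.

jog_arm:
  increments:
    - [[0, 0, 0, 0, 0, 0, 150], [0, 0, 0, 0, 0, 0, 180], [0, 0, 0, 0, 0, 0, 200], [0, 0, 0, 0, 0, 0, 220], [0, 0, 0, 0, 0, 0, 255], [0, 0, 0, 0, 0, 0, 255], [0, 0, 0, 0, 0, 0, 255], [0, 0, 0, 0, 0, 0, 255]]
  force: 50

```text
clock: 6.4
tcp_pos: [0.5706, -0.0867, 0.1833]
orientation: [0.0, -0.467, 0.884, -0.0]
wrist_force: [1.0, -1.9, 1.2]
finger_gap: 0.0174
grip_force: 53.1
```

jog_arm:
  increments:
    - [[0, 0, 0, 0, 0, 0.003, 255], [0, 0, 0, 0, 0, 0.006, 255], [0, 0, 0, 0, 0, 0.008, 255], [0, 0, 0, 0, 0, 0.008, 255], [0, 0, 0, 0, 0, 0.008, 255], [0, 0, 0, 0, 0, 0.008, 255], [0, 0, 0, 0, 0, 0.008, 255], [0, 0, 0, 0, 0, 0.008, 255], [0, 0, 0, 0, 0, 0.008, 255], [0, 0, 0, 0, 0, 0.008, 255], [0, 0, 0, 0, 0, 0.008, 255], [0, 0, 0, 0, 0, 0.008, 255], [0, 0, 0, 0, 0, 0.008, 255], [0, 0, 0, 0, 0, 0.008, 255], [0, 0, 0, 0, 0, 0.008, 255], [0, 0, 0, 0, 0, 0.008, 255], [0, 0, 0, 0, 0, 0.008, 255], [0, 0, 0, 0, 0, 0.008, 255], [0, 0, 0, 0, 0, 0.008, 255], [0, 0, 0, 0, 0, 0.008, 255]]

```text
clock: 8.4
tcp_pos: [0.5707, -0.0869, 0.1833]
orientation: [0.0, -0.242, 0.97, -0.0]
wrist_force: [4.4, -4.1, 2.1]
finger_gap: 0.0172
grip_force: 53.3
```

jog_arm:
  increments:
    - [[0, 0, 0, 0, 0, 0.008, 255], [0, 0, 0, 0, 0, 0.008, 255], [0, 0, 0, 0, 0, 0.008, 255], [0, 0, 0, 0, 0, 0.008, 255], [0, 0, 0, 0, 0, 0.008, 255], [0, 0, 0, 0, 0, 0.008, 255], [0, 0, 0, 0, 0, 0.008, 255], [0, 0, 0, 0, 0, 0.008, 255], [0, 0, 0, 0, 0, 0.008, 255], [0, 0, 0, 0, 0, 0.008, 255], [0, 0, 0, 0, 0, 0.008, 255], [0, 0, 0, 0, 0, 0.008, 255], [0, 0, 0, 0, 0, 0.008, 255], [0, 0, 0, 0, 0, 0.008, 255], [0, 0, 0, 0, 0, 0.006, 255], [0, 0, 0, 0, 0, 0.003, 255], [0, 0, 0, 0, 0, 0, 255], [0, 0, 0, 0, 0, 0, 255], [0, 0, 0, 0, 0, 0, 255]]

```text
clock: 10.3
tcp_pos: [0.5708, -0.087, 0.1833]
orientation: [0.001, -0.055, 0.998, -0.0]
wrist_force: [4.7, -4.7, 2.6]
finger_gap: 0.0174
grip_force: 53.3
```

Run:
```python
from h import *
s=env.get_state(); print(s['clock'],s['tcp_pos'],s['ft_torque'],s['joint_pos'],s['qvel'].round(3)); 
M=rot(s['orientation']); print('knob yaw',np.degrees(np.arctan2(M[1,0],M[0,0]))+180)
for n in ['top','side','wrist']:
    c=cam(n); cv2.imwrite(f'pics/{n}3.png',c['pixels'][:,:,::-1])
    for t,z in [('base',0),('pointer',.012),('marked_jar',.121)]:
        print(n,t,[(np.round(x['uv'],1),round(x['conf'],2),at_z(c,x['uv'],z).round(4)) for x in spotter.landmark_of(t,n)[:2]])
a,b=[cv2.imread(f'pics/{n}3.png') for n in ['top','side']]
cv2.imwrite('pics/ab3.png',np.hstack([cv2.resize(a[120:260,270:410],(400,400)),cv2.resize(b[150:270,280:400],(400,400))]))
```

```text
10.3 [ 0.57075422 -0.08700852  0.18334254] [-0.64430419 -0.67226954 -0.04349127] [-2.90060872e-01  3.33953023e-01 -4.29420088e-02  1.19248868e+00
 -4.40149727e-04 -3.99962711e-01] [ 0.001 -0.001  0.    -0.001  0.     0.   ]
knob yaw 6.29692466015365
top base []
top pointer []
top marked_jar []
side base [(array([341. , 227.5]), 0.89, array([ 0.578 , -0.0872,  0.    ]))]
side pointer [(array([368.3, 202.4]), 0.65, array([ 0.7619, -0.0813,  0.012 ]))]
side marked_jar [(array([354. , 191.4]), 0.79, array([ 0.6674, -0.0749,  0.121 ]))]
wrist base [(array([316.9, 181.2]), 0.98, array([ 0.5689, -0.0855,  0.    ]))]
wrist pointer []
wrist marked_jar []
```

View pics/wrist3.png

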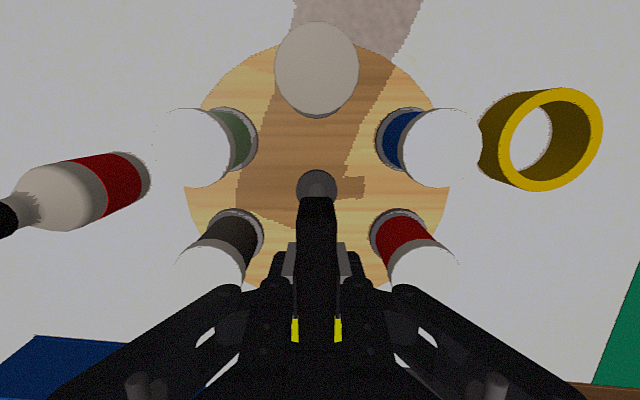

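View pics/ab3.png

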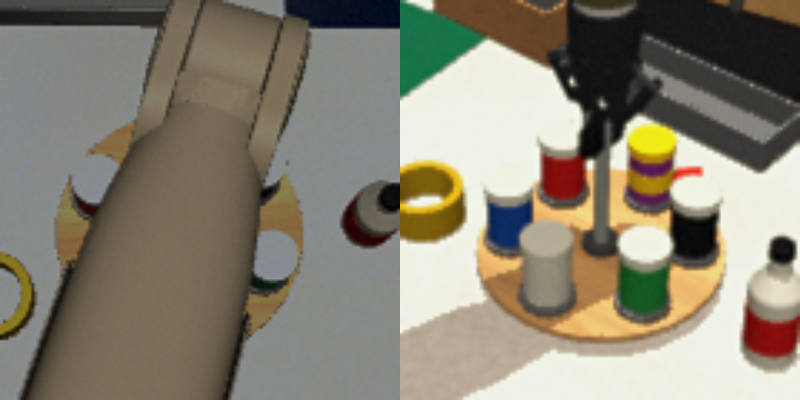

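The wrist view shows the knob still square in the gripper and the jars symmetric about it. The side view shows the yellow jar nearly at the pointer. I still need a better pointer angle, so I fit the wheel and pointer in the saved unobstructed pictures.

```bash
cat > fit.py <<'E'
from h import *
W=cams.read_camera('wrist'); T=np.eye(4); T[:3,:3]=rot([4.69478405e-05,-4.79973200e-01,8.77283149e-01,3.42504061e-05]); T[:3,3]=[0.56624494,-0.08842176,0.3613865]
M=T@np.array(W['mount']); W['R'],W['p']=M[:3,:3],M[:3,3]
tc=cam('top'); tiles=[]
for c,f,x0,thr in [(W,'pics/w1.png',(200,50,420,280),35),(tc,'pics/top0.png',(280,130,390,250),0)]:
    im=cv2.imread(f); p=im[:,:,::-1].copy(); hsv=cv2.cvtColor(p,cv2.COLOR_RGB2HSV); H,S,V=[hsv[:,:,i].astype(int) for i in range(3)]
    wood=((H>6)&(H<24)&(S>50)&(V>50))
    A=np.array([.570,-.086])
    for it in range(4):  # outermost wood pixel per ray
        Q=[]
        for th in np.arange(0,360,2):
            for r in np.arange(.157,.133,-.0004):
                u,v=proj(c,[A[0]+r*np.cos(np.radians(th)),A[1]+r*np.sin(np.radians(th)),.031])
                if wood[int(round(v)),int(round(u))]: Q.append([A[0]+r*np.cos(np.radians(th)),A[1]+r*np.sin(np.radians(th))]); break
        Q=np.array(Q); s=least_squares(lambda q:np.hypot(*(Q-q[:2]).T)-q[2],[*A,.145],loss='soft_l1',f_scale=.001); A=s.x[:2]
    red=((H<6)|(H>174))&(S>130)&(V>50)
    t=blob(red,np.array(proj(c,[.765,-.072,.012])),15)
    P=np.array([at_z(c,x,.012)[:2] for x in np.argwhere(t)[:,::-1]])-A
    out=[]
    for g in np.arange(.18,.217,.006):
        rr=np.hypot(*P.T); m=(abs(rr-g)<.003)
        if m.sum()>2:
            an=np.degrees(np.arctan2(P[m,1],P[m,0])); out.append((round(g,3),round((an.min()+an.max())/2,2),round(np.radians(np.ptp(an))*g*1000)))
    print(f,'axis',s.x,len(Q),np.median(abs(s.fun)),out)
    y=blob((H>25)&(H<33)&(S>150)&(V>100),np.array(proj(c,[.628,0,.121])),10)
    (cx,cy),r=cv2.minEnclosingCircle(np.argwhere(y)[:,::-1].astype(np.float32)); Y=at_z(c,[cx,cy],.121)[:2]-A
    print('yellow',np.degrees(np.arctan2(Y[1],Y[0])),np.hypot(*Y))
    k=4; big=cv2.resize(im,None,fx=k,fy=k,interpolation=cv2.INTER_CUBIC)
    pr=lambda r,d,z:tuple(int(k*(q+.5)) for q in proj(c,[A[0]+r*np.cos(np.radians(d)),A[1]+r*np.sin(np.radians(d)),z]))
    for d in range(0,360,3): cv2.circle(big,pr(.145,d,.031),1,(255,0,255),-1)
    for d,col in [(2.5,(255,0,0)),(4.5,(0,255,0)),(6.5,(255,255,0))]: cv2.line(big,pr(.145,d,.012),pr(.225,d,.012),col,1)
    x,yy,X,YY=[k*q for q in x0]; tiles.append(cv2.resize(big[yy:YY,x:X],(400,500)))
cv2.imwrite('pics/fit.png',np.hstack(tiles))
E
python3 fit.py
```

```text
pics/w1.png axis [ 0.56914129 -0.08675418  0.14359189] 108 0.0005246424043083842 [(np.float64(0.186), np.float64(3.76), 39), (np.float64(0.192), np.float64(4.06), 44), (np.float64(0.198), np.float64(4.44), 40), (np.float64(0.204), np.float64(4.47), 26), (np.float64(0.21), np.float64(4.14), 13)]
yellow 55.724380683361694 0.1043737306730974
pics/top0.png axis [ 0.56979406 -0.08660612  0.14428948] 145 0.0008927589616078424 [(np.float64(0.18), np.float64(3.89), 31), (np.float64(0.186), np.float64(3.73), 31), (np.float64(0.192), np.float64(4.08), 41), (np.float64(0.198), np.float64(3.51), 39), (np.float64(0.204), np.float64(3.4), 24), (np.float64(0.21), np.float64(4.23), 10)]
yellow 55.06476297333919 0.10517486858684635
```

View pics/fit.png

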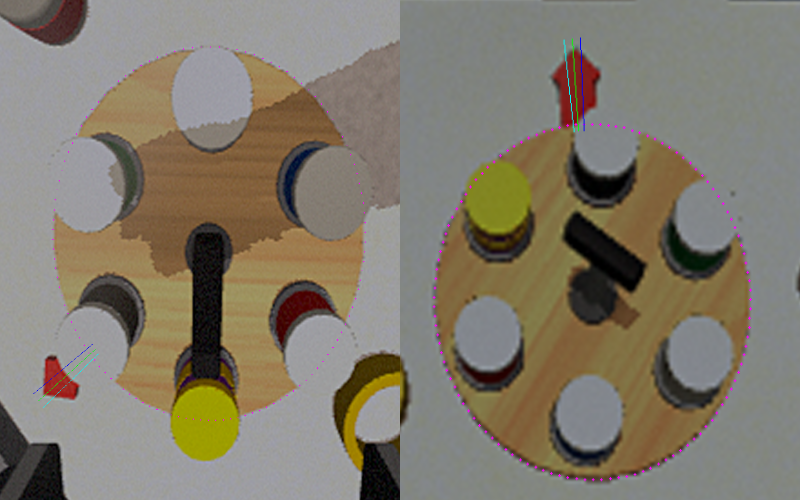

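Both pictures agree: axis (0.5695, −0.0867), pointer at about 4.1°. The knob is at 6.2°, so about 2.1° remain clockwise.

jog_arm:
  increments:
    - [[0, 0, 0, 0, 0, 0.003, 255], [0, 0, 0, 0, 0, 0.003, 255], [0, 0, 0, 0, 0, 0.003, 255], [0, 0, 0, 0, 0, 0.003, 255], [0, 0, 0, 0, 0, 0, 255], [0, 0, 0, 0, 0, 0, 255], [0, 0, 0, 0, 0, 0, 255], [0, 0, 0, 0, 0, 0, 255], [0, 0, 0, 0, 0, 0, 255]]

```text
clock: 11.9
tcp_pos: [0.5708, -0.087, 0.1833]
orientation: [0.001, -0.036, 0.999, -0.0]
wrist_force: [4.4, -4.1, 2.5]
finger_gap: 0.0171
grip_force: 53.3
```

Run:
```python
from h import *
s=env.get_state(); M=rot(s['orientation']); print('yaw',np.degrees(np.arctan2(M[1,0],M[0,0]))+180,s['qvel'].round(3),s['ft_torque'])
A=np.array([.5695,-.0867])
c=cam('side'); im=c['pixels']; hsv=cv2.cvtColor(im,cv2.COLOR_RGB2HSV); H,S,V=[hsv[:,:,i] for i in range(3)]
y=blob((H>24)&(H<34)&(S>150)&(V>190),np.array(proj(c,[.673,-.079,.121])),10)
v,u=np.nonzero(y); print(len(u),u.min(),u.max(),v.min(),v.max(),'expected lid centre',proj(c,[A[0]+.105*np.cos(.0716),A[1]+.105*np.sin(.0716),.121]))
for q in spotter.cut_out('marked_jar','side')[:1]: print(q['uv'])
print([ (x['uv'],at_z(c,x['uv'],.121)[:2]-A) for x in spotter.landmark_of('marked_jar','side')[:1]])
# wrist: jar symmetry -> knob angle within gripper, from non-yellow jar opposite lid
c=cam('wrist'); im=c['pixels']; hsv=cv2.cvtColor(im,cv2.COLOR_RGB2HSV); H,S,V=[hsv[:,:,i].astype(int) for i in range(3)]
y=(H>25)&(H<34)&(S>170)&(V>100); y[:310]=0; y[:,:280]=0;y[:,360:]=0; vv,uu=np.nonzero(y); print('yellow slivers',uu.min(),uu.max())
e=lambda a:[proj(c,[A[0]+.105*np.cos(np.radians(a)),A[1]+.105*np.sin(np.radians(a)),.121])]
for a in (4,64,-56,184,124,-116): print(a,np.round(e(a)))
cv2.imwrite('pics/w4.png',im[:,:,::-1])
for nm in ('marked_jar',): print(spotter.find_in(nm,'wrist')[:2])
```

```text
yaw 4.134800230607908 [-0.001 -0.     0.001 -0.001  0.001 -0.001] [-0.63617459 -0.71713468 -0.06205931]
103 350 363 188 196 expected lid centre [np.float64(355.96049507260585), np.float64(191.0365137785293)]
[338.3, 223.9]
[([354.9, 193.5], array([0.0897697 , 0.00080882]))]
yellow slivers 291 341
4 [[315. 327.]]
64 [[424. 276.]]
-56 [[206. 275.]]
184 [[316.  68.]]
124 [[442. 149.]]
-116 [[190. 148.]]
[{'uv': [317.8, 171.8], 'conf': 0.81}]
```

```bash
python3 -c "
from workcell import ticket; print(ticket.hand_in())"
```

```text
the job is handed in; nothing more can be done
None
```

I turned the carousel about 51.5° clockwise by its knob, and the yellow-lidded jar now stands at the red pointer, within about 1° by my camera fits; the gripper still holds the knob with about 53 N, nothing else was touched, and the job is handed in (no verdict was returned).

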